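Strip the corrosion-rod cage into cleaning beakers

TASK

Unload the corrosion-test cage for cleaning: set one beaker on the white bench paper for each rod that is in the cage, loosen the knob of the cage's keeper (nobody marked whether its thread is left- or right-handed, so feel which way it gives), pull every rod out and stand each, foot down and without dropping it, in a beaker of its own on the paper. Then screw the knob fully home; used beakers must be left upright and wholly on the paper, and no bottle may be knocked over.

Things in the scene. Friction and masses are not known exactly. Their poses are not given: they have to be found in the camera images.
- cage: white rod cage, fixed: base and guide plate, 180 x 180 mm, on standoffs. Origin at the centre of its underside, z up. Guide plate z = 68 to 80 mm with four square bores 13.5 mm wide at x, y = +-60 mm; each rod hangs in one by its flange, its foot 15 mm above the underside, its grip head from z = 97 to 135 mm. Keeper cross just above the flanges, top z = 93.
- lock (a joint): turn of knob and keeper cross about the cage's centre line, rad: 0 = home (the cross's arms lie over the rods' flanges: rods locked in), grows as loosened, stops at 1.0; beyond 0.6 the rods are free. Rises 4 mm per rad. Stiff (0.12 N m), stays where left. Left- or right-hand thread is not marked: the wrong way it stops dead at 0, so try small turns both ways and feel.
- knob (a point): centre of the black wing knob on the cage's centre spindle, about 160 mm above the bench when home. The wing is a bar 38 mm long (x axis of this frame), 14 mm wide (y), 24 mm high (from 12 below to 12 above this point); nothing on the cage is higher.
- pad: square of white absorbent bench paper with a pale blue border, 250 x 250 mm, stuck flat on the bench, under 1 mm thick, empty at the start. Origin at its centre, x and y along its edges. Four beakers find room at x = +-47, y = +-47 mm.
- rod_steel: steel corrosion-test rod, 120 mm long, standing upright in one bore of the cage at the start (may be absent). Origin: centre of its foot, z along the rod towards the head. Bare metal shank 10 mm thick from 0 to 65 mm; black flange 28 mm wide from 65 to 70; neck 10 mm thick from 70 to 82; black round grip head 15 mm thick from 82 to 120 mm. 40 to 66 g.
- rod_brass: brass corrosion-test rod, 120 mm long, standing upright in one bore of the cage at the start (may be absent). Origin: centre of its foot, z along the rod towards the head. Bare metal shank 10 mm thick from 0 to 65 mm; black flange 28 mm wide from 65 to 70; neck 10 mm thick from 70 to 82; black round grip head 15 mm thick from 82 to 120 mm. 40 to 66 g.
- rod_copper: copper corrosion-test rod, 120 mm long, standing upright in one bore of the cage at the start (may be absent). Origin: centre of its foot, z along the rod towards the head. Bare metal shank 10 mm thick from 0 to 65 mm; black flange 28 mm wide from 65 to 70; neck 10 mm thick from 70 to 82; black round grip head 15 mm thick from 82 to 120 mm. 40 to 66 g.
- rod_aluminium: aluminium corrosion-test rod, 120 mm long, standing upright in one bore of the cage at the start (may be absent). Origin: centre of its foot, z along the rod towards the head. Bare metal shank 10 mm thick from 0 to 65 mm; black flange 28 mm wide from 65 to 70; neck 10 mm thick from 70 to 82; black round grip head 15 mm thick from 82 to 120 mm. 40 to 66 g.
- beaker_1: glass beaker, loose, 52 mm wide, 68 mm high, clear mouth at least 42 mm wide, floor 2 mm thick, slippery; 190 g, thick bottom; stands beside the paper at the start. Origin at the centre of its underside. A rod stood in it may lean a little.
- beaker_2: glass beaker, loose, 52 mm wide, 68 mm high, clear mouth at least 42 mm wide, floor 2 mm thick, slippery; 190 g, thick bottom; stands beside the paper at the start. Origin at the centre of its underside. A rod stood in it may lean a little.
- beaker_3: glass beaker, loose, 52 mm wide, 68 mm high, clear mouth at least 42 mm wide, floor 2 mm thick, slippery; 190 g, thick bottom; stands beside the paper at the start. Origin at the centre of its underside. A rod stood in it may lean a little.
- beaker_4: glass beaker, loose, 52 mm wide, 68 mm high, clear mouth at least 42 mm wide, floor 2 mm thick, slippery; 190 g, thick bottom; stands beside the paper at the start. Origin at the centre of its underside. A rod stood in it may lean a little.
- amber_bottle: tall brown bottle with a black cap, 60 mm wide, 140 mm high, a bystander at the back. Origin at the centre of its underside.
- brown_bottle: small brown bottle with a black cap, 44 mm wide, 95 mm high, a bystander at the back. Origin at the centre of its underside.
Mind the look-alikes: they are no part of the job. Leave any blue or pink look-alike of the beaker_3 alone.

How it is judged:
By the outcome, as a careful person would: the job done as asked, in the order asked, and still so for the second after the job is handed in, with the robot touching nothing.
Of rod_steel, rod_brass, rod_copper, rod_aluminium only 3 to 4 are there at a start; the rules pass over those that are not, and their reading is None.
At some moment in a run one of beaker_1, beaker_2, beaker_3, beaker_4 may be knocked a few centimetres aside while the robot is not near it.
It also fails if it takes over 210 s, if anything falls off the work surface, if the arm or the gripper's body presses on something with over 40 N, if the wrist force passes 120 N, or if a joint passes its speed limit or range.

ROBOT

A 6-joint arm with a two-finger parallel gripper is mounted at the origin on a cart in front of the work surface, level with it; the furniture and walls round the work are solid. World frame = base frame: x ahead of the robot, y to its left, z up, the work surface at z = 0. Lengths are in m, angles in rad, forces in N, time in s.
With the tool pointing down it reaches from about 0.3 to 0.775 m from the base axis. Payload 14.6 kg.
Tool frame: the origin (TCP) lies at the centre of the arm's flange, where the gripper is bolted on; the fingertips stand 199 mm ahead of it and the grasp point (between the pads) lies ctrl.tcp_to_grasp ahead of it (ctrl.tcp_to_grasp is the distance from the TCP to the grasp point, in m); z points along the fingers, y is the line along which they close (so a half turn about z gives the same grasp; the last joint's range is limited). The gripper opens to 94 mm and grips with 3 to 60 N. Pads are 16 mm wide; open, the fingers measure 119 mm over their backs; the gripper's body (75 mm by 177 mm) begins 78 mm behind the grasp point.
Start: joints at [-1.295, 0.3, 1.521, -0, 1.321, -0.067], TCP at [0.185, -0.518, 0.405] pointing down, gripper open.
Joint ranges: [-3.03, 3.03], [-0.79, 2.21], [0.23, 2.52], [-1.04, 4.18], [0, 3.07], [-2.55, 2.55]. Speed limits (rad/s): [2.22, 2.22, 2.57, 3.14, 3.14, 3.14].

INTERFACE

Orientations are given as [roll, pitch, yaw] about the fixed x, y, z axes, in that order (R = Rz(yaw) Ry(pitch) Rx(roll)).
In Python, from station import ctrl gives the robot as it stands. The module is installed in compiled form; this text tells all that it offers.
- The arm moves only by the shell command python3 -m jog 'ROWS' [OPENING] [FORCE]. ROWS is JSON, a list of rows, each a list of 6 numbers: the shift along the tool's x, y, z in cm, then the turn, a rotation vector about the tool's x, y, z in rad. In form: [[tx, ty, tz, ax, ay, az], ...]. A call has 1 to 8 rows; each row is the pose to reach, as a shift and turn from the pose commanded when the call began, along the tool's axes at that moment; what a row does not reach only later rows make up. A row lasts 1/10 s, in which the tool goes at most 50 mm and 8.59 degrees, less where a joint would pass 70% of its speed; a pose out of reach is approached as far as the arm can. A call with a gripper value outside its range is refused whole. OPENING is the opening in per cent of the stroke, from 0 (shut) to 100 (fully open), set as the call begins (- or left out, the last holds). The fingers move at their own pace and stop on an object; FORCE is the grip in N (left out, the last holds). Time passes only in rows, so rows that repeat a pose let the fingers close. It gives the time, the measured TCP pose, the force, the opening and the grip force at its end, in the units of the state.
- ctrl.get_obs(): the state, without advancing time (a new reading comes with each control period).
- ctrl.camera(name): name is "scene" or "side" or "wrist"; returns a dict with "img" (480x640x3 uint8, blue, green, red), "intrinsics" (3x3 intrinsics, pixels), "R" (3x3) and "t" (3): a world point X has camera coordinates R X + t. Camera axes: x right, y down, z forward; pixel columns grow to the right and rows downward; lengths in m; the calibration is good to about 2 mm. A picture is of the moment at which its call begins. There is no depth.
- ctrl.hand_in(): hands the job in; it is judged then, once.
The state is a dict: "time_s": time; "qpos": joint angles; "joint_vel": joint speeds; "tau": joint torques, N m; "ee_pos": TCP position; "eef_rot": TCP orientation; "force": force on the tool from outside, world axes, zero at the start; "moment": the same for the moment, N m; "grip_width": finger opening in m; "grip_force": force on a finger pad.
Only numpy, scipy, OpenCV 4.12 (cv2) and the standard library are available. Lean on these libraries where they do the work, as an engineer would, in place of code of your own. Each camera call takes 0.05 s, during which the arm holds its last target. There are 200 camera calls.

## Working session

There is one attempt and no reset: what is moved stays moved. The work goes in short steps, Python scripts to look and compute and a shell command to move; the robot and the scene stay as the last step left them, time stands still between calls to the robot, and variables do not carry over. Pictures are saved under pics/ and viewed, at most 14 in all, crops included, and the job is handed in when it is done.

```bash
mkdir -p pics; cat > h.py <<'E'
import numpy as np, cv2
from station import ctrl
from scipy.spatial.transform import Rotation as Ro
def cam(n):
    c=ctrl.camera(n); return c
def save(c,f): cv2.imwrite('pics/'+f,c['img'])
def px2w(c,u,v,z):
    K=np.array(c['intrinsics']);R=np.array(c['R']);t=np.array(c['t'])
    d=R.T@np.linalg.inv(K)@np.array([u,v,1.]);o=-R.T@t
    return o+d*(z-o[2])/d[2]
def w2px(c,X):
    p=np.array(c['R'])@np.array(X)+np.array(c['t']);p=np.array(c['intrinsics'])@p
    return p[:2]/p[2]
E
python3 - <<'E'
from h import *
import pickle
D={n:cam(n) for n in('scene','side','wrist')}
pickle.dump(D,open('c0.pkl','wb'))
for n in D: save(D[n],n+'0.png'); print(n, -np.array(D[n]['R']).T@D[n]['t'])
o=ctrl.get_obs();print(o['time_s'],o['ee_pos'],o['eef_rot'],o['grip_width'],ctrl.tcp_to_grasp)
E
```

```text
scene [-0.45459025 -0.51392964  0.86353208]
side [0.63201099 0.96602758 0.77750304]
wrist [ 0.26366441 -0.49049752  0.38449852]
0.15 [ 0.18486845 -0.51797277  0.40423816] [-3.14074914e+00 -2.50560789e-05  3.42836324e-01] 0.09376855946726484 0.1804
```

View pics/scene0.png

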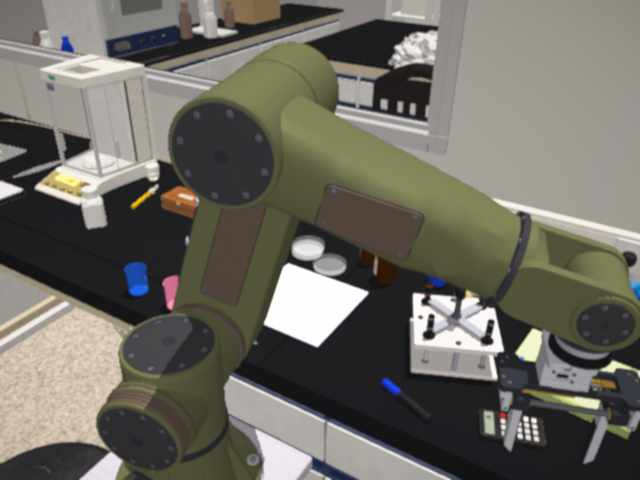

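View pics/side0.png

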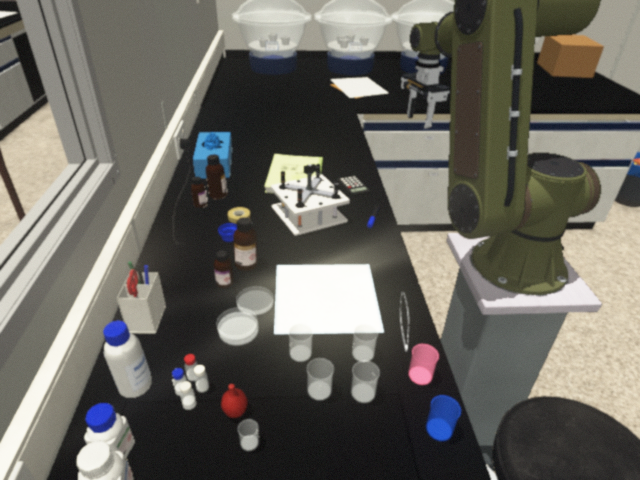

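The side view shows the pad (corners about 277,265 / 375,265 / 382,332 / 276,332), four clear beakers at (301,343), (364,343), (320,379), (364,382), and the cage around (310,195).

```bash
python3 - <<'E'
from h import *
import pickle
D=pickle.load(open('c0.pkl','rb'));c=D['side']
for p in [(277,265),(375,265),(382,332),(276,332)]: print('pad',px2w(c,*p,0).round(3))
a=cv2.resize(c['img'][150:240,255:375],None,fx=5,fy=5,interpolation=cv2.INTER_CUBIC)
b=cv2.resize(c['img'][315:410,270:410],None,fx=5,fy=5,interpolation=cv2.INTER_CUBIC)[:, :]
im=np.zeros((600,790,3),np.uint8); 
a=cv2.resize(c['img'][155:235,265:355],None,fx=4.3,fy=4.3,interpolation=cv2.INTER_CUBIC)
b=cv2.resize(c['img'][320:410,280:390],None,fx=3.6,fy=3.6,interpolation=cv2.INTER_CUBIC)
im[:a.shape[0],:a.shape[1]]=a; im[:b.shape[0],390:390+b.shape[1]]=b
cv2.imwrite('pics/z0.png',im[:350])
E
```

```text
pad [ 0.661 -0.011  0.   ]
pad [ 0.396 -0.004  0.   ]
pad [0.42 0.24 0.  ]
pad [0.661 0.232 0.   ]
```

View pics/z0.png

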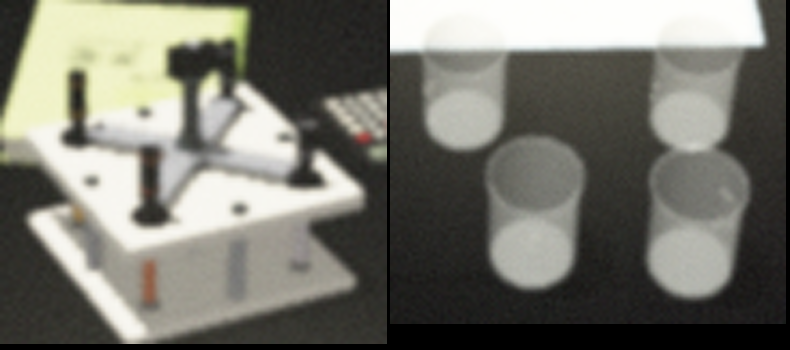

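```bash
python3 - <<'E'
from h import *
import pickle
D=pickle.load(open('c0.pkl','rb'));c=D['side']
f=lambda u,v:(280+(u-390)/3.6,320+v/3.6)
for q in [(463,122),(688,122),(533,255),(690,260)]: print('fl',px2w(c,*f(*q),.002).round(3))
for q in [(463,44),(700,45),(535,175),(700,185)]: print('rim',px2w(c,*f(*q),.068).round(3))
g=lambda u,v:(265+u/4.3,155+v/4.3)
for q in [(78,74),(150,150),(228,40),(305,128)]: print('head',px2w(c,*g(*q),.135).round(3))
for q in [(205,48)]: print('knob',px2w(c,*g(*q),.170).round(3))
for q in [(28,135),(128,245),(365,190),(245,85)]: print('plate',px2w(c,*g(*q),.08).round(3))
E
```

```text
fl [0.608 0.299 0.002]
fl [0.474 0.304 0.002]
fl [0.573 0.395 0.002]
fl [0.486 0.401 0.002]
rim [0.608 0.298 0.068]
rim [0.472 0.304 0.068]
rim [0.573 0.393 0.068]
rim [0.487 0.403 0.068]
head [ 0.642 -0.289  0.135]
head [ 0.595 -0.18   0.135]
head [ 0.534 -0.34   0.135]
head [ 0.49  -0.208  0.135]
knob [ 0.555 -0.257  0.17 ]
plate [ 0.679 -0.301  0.08 ]
plate [ 0.61  -0.151  0.08 ]
plate [ 0.445 -0.219  0.08 ]
plate [ 0.517 -0.376  0.08 ]
```

```bash
python3 -m jog '[[0,0,-5,0,0,0],[0,0,-9.6,0,0,0],[36.5,-14.4,-9.6,0,0,0.343],[36.5,-14.4,-9.6,0,0,0.343],[36.5,-14.4,-9.6,0,0,0.343],[36.5,-14.4,-9.6,0,0,0.343],[36.5,-14.4,-9.6,0,0,0.343],[36.5,-14.4,-9.6,0,0,0.343]]' 100 ; python3 -m jog '[[0,0,0,0,0,0],[0,0,0,0,0,0]]'
python3 - <<'E'
from h import *
import pickle
c=cam('wrist');pickle.dump(c,open('w1.pkl','wb'));save(c,'w1.png')
o=ctrl.get_obs();print(o['time_s'],o['ee_pos'],o['eef_rot'],o['qpos']);print(c['R'],c['t'])
E
```

```text
time_s: 0.95
ee_pos: [0.4064, -0.3238, 0.5006]
eef_rot: [3.142, 0.0, -0.0]
force: [0.2, -0.8, -0.6]
grip_width: 0.094
grip_force: 0.0
time_s: 1.15
ee_pos: [0.4057, -0.3249, 0.5004]
eef_rot: [-3.141, 0.001, 0.002]
force: [0.6, -0.3, 0.9]
grip_width: 0.0941
grip_force: 0.0
1.2 [ 0.40503791 -0.32565488  0.50044011] [-3.14143083e+00  4.72646123e-04  1.86869467e-04] [-7.47635009e-01  1.75627909e-01  1.45368099e+00 -2.03115689e-04
  1.51274034e+00  8.22986318e-01]
[[ 1.63938904e-03 -9.99998608e-01 -3.11490947e-04]
 [-9.58714074e-01 -1.66028539e-03  2.84366959e-01]
 [-2.84367080e-01 -1.67557322e-04 -9.58715461e-01]] [-0.32592652  0.33192618  0.59995522]
```

View pics/w1.png

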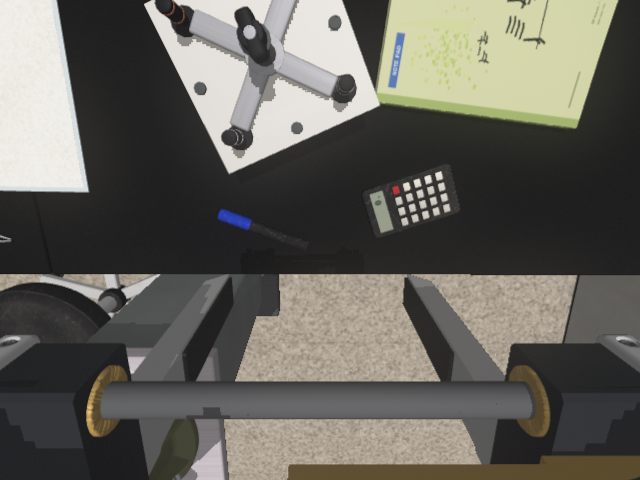

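The picture shows the cage at the upper edge (knob ≈ (257,45)), two near rods at (237,137) and (344,88). I'll move to see all of it.

```bash
python3 -m jog '[[10,-6.5,0,0,0,0],[10,-6.5,0,0,0,0],[10,-6.5,0,0,0,0],[10,-6.5,0,0,0,0],[10,-6.5,0,0,0,0],[10,-6.5,0,0,0,0]]' >/dev/null
python3 - <<'E'
from h import *
import pickle
c=cam('wrist');pickle.dump(c,open('w2.pkl','wb'));save(c,'w2.png')
o=ctrl.get_obs();print(o['time_s'],o['ee_pos'],o['eef_rot'],w2px(c,[.563,-.262,.08]))
E
```

```text
1.85 [ 0.50417398 -0.26161965  0.50089482] [ 3.14134052e+00 -1.55634450e-04 -2.19208915e-03] [317.27676983 156.10943758]
```

View pics/w2.png

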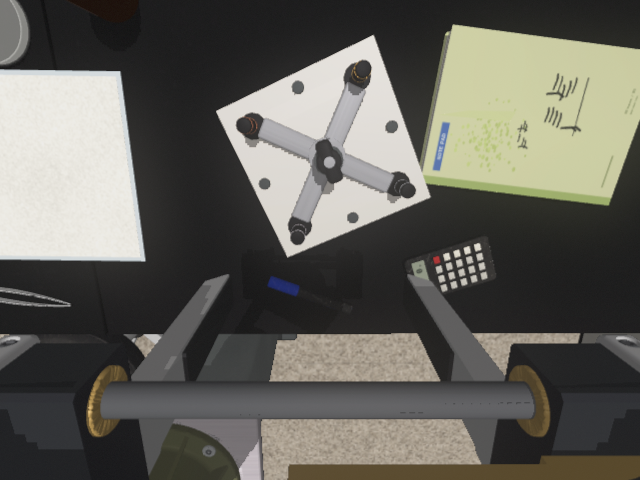

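```bash
python3 - <<'E'
from h import *
import pickle
c=pickle.load(open('w2.pkl','rb'))
P=[px2w(c,*p,.08) for p in [(374,36),(217,111),(288,257),(430,196)]]
for p in P: print('plate',p.round(4))
print('mean',np.mean(P,0), [np.degrees(np.arctan2(*(P[i]-P[(i+1)%4])[[1,0]])).round(1) for i in range(4)])
for q in [(364,67),(244,122),(297,238),(407,190)]: print('head top',px2w(c,*q,.135).round(4))
print('knob',px2w(c,329,162,.174))
for q in [(121,71),(144,261)]: print('pad',px2w(c,*q,0).round(4))
cv2.imwrite('pics/z2.png',cv2.resize(c['img'][25:265,200:440],None,fx=2.5,fy=2.5,interpolation=cv2.INTER_CUBIC))
E
```

```text
plate [ 0.6811 -0.3196  0.08  ]
plate [ 0.6102 -0.1553  0.08  ]
plate [ 0.4451 -0.2266  0.08  ]
plate [ 0.5183 -0.3902  0.08  ]
mean [ 0.56369847 -0.27291466  0.08      ] [np.float64(-66.6), np.float64(23.4), np.float64(114.1), np.float64(-156.5)]
head top [ 0.6437 -0.3039  0.135 ]
head top [ 0.5974 -0.1942  0.135 ]
head top [ 0.4851 -0.2412  0.135 ]
head top [ 0.5338 -0.3497  0.135 ]
knob [ 0.56389934 -0.27204982  0.174     ]
pad [ 0.6618 -0.0187 -0.    ]
pad [ 0.4111 -0.0118 -0.    ]
```

View pics/z2.png

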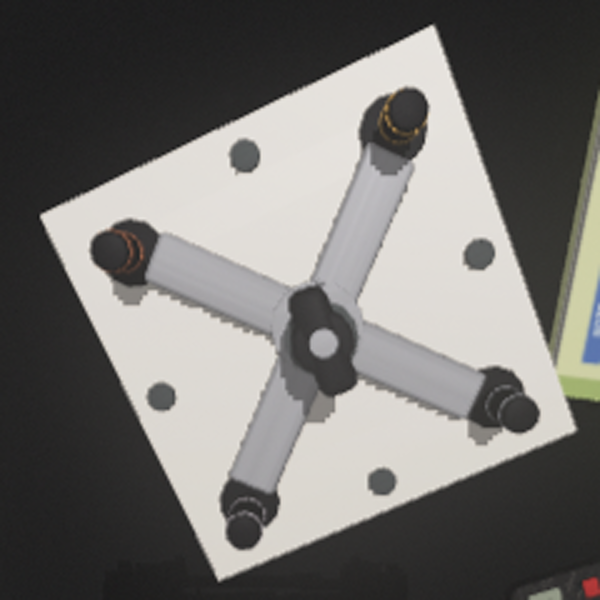

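Four rods are present (copper, brass, two grey ones); the cage centre is at (0.564,-0.273), yaw 23.5°. Now the beakers.

```bash
python3 -m jog '[[-1.4,-61,0,0,0,0],[-1.4,-61,0,0,0,0],[-1.4,-61,0,0,0,0],[-1.4,-61,0,0,0,0],[-1.4,-61,0,0,0,0],[-1.4,-61,0,0,0,0],[-1.4,-61,0,0,0,0],[-1.4,-61,0,0,0,0]]' 80 
python3 -m jog '[[0,-20,0,0,0,0],[0,-20,0,0,0,0],[0,-20,0,0,0,0],[0,-20,0,0,0,0],[0,-20,0,0,0,0],[0,-20,0,0,0,0]]' 
python3 - <<'E'
from h import *
import pickle
c=cam('wrist');pickle.dump(c,open('w3.pkl','wb'));save(c,'w3.png')
o=ctrl.get_obs();print(o['time_s'],o['ee_pos'],o['eef_rot'],o['qpos'])
E
```

```text
time_s: 2.65
ee_pos: [0.4955, 0.1404, 0.5012]
eef_rot: [-3.141, -0.001, -0.002]
force: [0.6, -0.7, 0.8]
grip_width: 0.0752
grip_force: 0.0
time_s: 3.25
ee_pos: [0.4963, 0.3392, 0.5003]
eef_rot: [3.141, 0.0, 0.0]
force: [0.0, 0.1, 0.9]
grip_width: 0.0751
grip_force: 0.0
3.3 [0.496465   0.33835254 0.500699  ] [ 3.14135761e+00 -2.46639120e-05 -1.04820861e-03] [ 5.37286642e-01  3.67916716e-01  1.21177267e+00 -2.14453143e-04
  1.56200260e+00  2.10913308e+00]
```

View pics/w3.png

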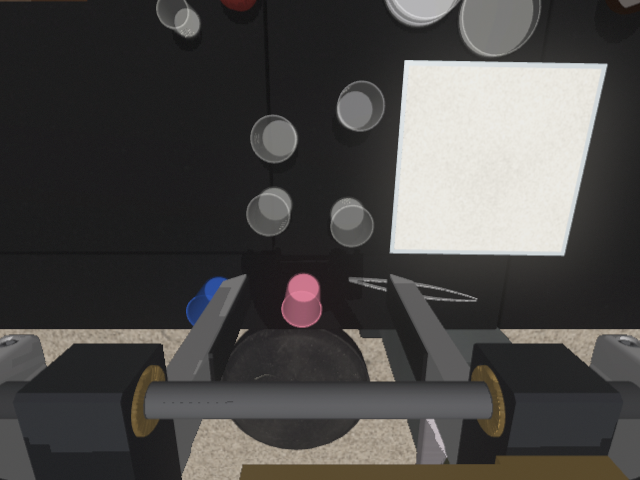

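Rims at (361,106), (274,139), (269,214), (352,224); the pad's corners at (404,60), (606,64), (565,255), (390,254).

```bash
python3 - <<'E'
from h import *
import pickle
c=pickle.load(open('w3.pkl','rb'))
for q,f in [((361,106),(355,112)),((274,139),(278,139)),((269,214),(274,206)),((352,224),(348,213))]: print('bk',px2w(c,*q,.068).round(4),px2w(c,*f,.003).round(4))
P=[px2w(c,*p,0) for p in [(404,60),(606,64),(565,255),(390,254)]]
for p in P: print(p.round(4))
print(np.mean(P,0))
E
```

```text
bk [0.6078 0.2912 0.068 ] [0.605  0.2911 0.003 ]
bk [0.573  0.3875 0.068 ] [0.5719 0.39   0.003 ]
bk [0.4871 0.3964 0.068 ] [0.4837 0.3982 0.003 ]
bk [0.4749 0.2974 0.068 ] [0.4739 0.2969 0.003 ]
[0.6655 0.2324 0.    ]
[ 0.661  -0.0171  0.    ]
[ 0.4117 -0.0159  0.    ]
[0.4133 0.235  0.    ]
[0.53786305 0.10860794 0.        ]
```

```bash
python3 -m jog '[[11,4.7,0,0,0,0],[11,4.7,0,0,0,0],[11,4.7,0,0,0,0],[11,4.7,20,0,0,0],[11,4.7,20,0,0,0],[11,4.7,20,0,0,0],[11,4.7,20,0,0,0],[11,4.7,20,0,0,0]]' 80 
python3 -m jog '[[0,0,4,0,0,0],[0,0,7.5,0,0,0],[0,0,7.5,0,0,0],[0,0,7.5,0,0,0]]'
python3 -m jog '[[0,0,0,0,0,0],[0,0,0,0,0,0],[0,0,0,0,0,0],[0,0,0,0,0,0],[0,0,0,0,0,0],[0,0,0,0,0,0]]' 35 20
```

```text
time_s: 4.1
ee_pos: [0.6057, 0.2899, 0.2945]
eef_rot: [3.137, 0.01, -0.003]
force: [-0.2, -0.1, 1.1]
grip_width: 0.075
grip_force: 0.0
time_s: 4.5
ee_pos: [0.6071, 0.2919, 0.2289]
eef_rot: [-3.141, -0.003, -0.001]
force: [0.0, -0.2, 0.3]
grip_width: 0.0754
grip_force: 0.0
time_s: 5.1
ee_pos: [0.6064, 0.2925, 0.2269]
eef_rot: [-3.141, -0.001, -0.0]
force: [-1.1, -1.3, 7.3]
grip_width: 0.0507
grip_force: 20.0
```

```bash
python3 -m jog '[[0,0,-3,0,0,0],[0,0,-5,0,0,0],[-1.8,23.3,-5,0,0,0],[-1.8,23.3,-5,0,0,0],[-1.8,23.3,-5,0,0,0],[-1.8,23.3,-5,0,0,0],[-1.8,23.3,-5,0,0,0],[-1.8,23.3,-5,0,0,0]]' 
python3 -m jog '[[0,0,2,0,0,0],[0,0,4,0,0,0],[0,0,4.7,0,0,0],[0,0,4.9,0,0,0],[0,0,4.9,0,0,0],[0,0,4.9,0,0,0]]'
```

```text
time_s: 5.9
ee_pos: [0.5879, 0.0557, 0.2758]
eef_rot: [3.141, 0.0, -0.004]
force: [-0.5, 0.5, -1.7]
grip_width: 0.0505
grip_force: 20.0
time_s: 6.5
ee_pos: [0.5882, 0.0597, 0.2273]
eef_rot: [-3.142, -0.001, 0.0]
force: [0.2, -0.2, -1.4]
grip_width: 0.0504
grip_force: 20.0
```

```bash
python3 -m jog '[[0,0,0.15,0,0,0],[0,0,0.15,0,0,0],[0,0,0.15,0,0,0]]'
python3 -m jog '[[0,0,0,0,0,0],[0,0,0,0,0,0],[0,0,0,0,0,0],[0,0,0,0,0,0],[0,0,-4,0,0,0],[0,0,-8,0,0,0],[0,0,-8,0,0,0]]' 80
python3 -m jog '[[-11.4,-23.7,0,0,0,0],[-11.4,-23.7,0,0,0,0],[-11.4,-23.7,0,0,0,0],[-11.4,-23.7,0,0,0,0],[-11.4,-23.7,0,0,0,0],[-11.4,-23.7,0,0,0,0],[-11.4,-23.7,0,0,0,0],[-11.4,-23.7,0,0,0,0]]'
```

```text
time_s: 6.8
ee_pos: [0.5884, 0.0595, 0.2264]
eef_rot: [-3.141, -0.002, -0.0]
force: [-2.9, 0.2, 6.7]
grip_width: 0.0503
grip_force: 20.0
time_s: 7.5
ee_pos: [0.5888, 0.0595, 0.3105]
eef_rot: [-3.141, -0.008, -0.0]
force: [0.4, 0.5, -0.0]
grip_width: 0.0753
grip_force: 0.0
time_s: 8.3
ee_pos: [0.4746, 0.2957, 0.3048]
eef_rot: [3.141, 0.0, -0.0]
force: [0.1, -0.2, -0.4]
grip_width: 0.0749
grip_force: 0.0
```

```bash
python3 -m jog '[[0,0,4,0,0,0],[0,0,7.9,0,0,0],[0,0,7.9,0,0,0],[0,0,7.9,0,0,0]]'
python3 -m jog '[[0,0,0,0,0,0],[0,0,0,0,0,0],[0,0,0,0,0,0],[0,0,0,0,0,0],[0,0,0,0,0,0],[0,0,0,0,0,0]]' 35 20
python3 -m jog '[[0,0,-3,0,0,0],[0,0,-5,0,0,0],[1.5,23.6,-5,0,0,0],[1.5,23.6,-5,0,0,0],[1.5,23.6,-5,0,0,0],[1.5,23.6,-5,0,0,0],[1.5,23.6,-5,0,0,0],[1.5,23.6,-5,0,0,0]]' 
python3 -m jog '[[0,0,2,0,0,0],[0,0,4,0,0,0],[0,0,4.7,0,0,0],[0,0,5,0,0,0],[0,0,5,0,0,0],[0,0,5,0,0,0]]'
```

```text
time_s: 8.7
ee_pos: [0.475, 0.2955, 0.2268]
eef_rot: [3.141, 0.0, -0.002]
force: [1.0, 0.7, 0.6]
grip_width: 0.0754
grip_force: 0.0
time_s: 9.3
ee_pos: [0.4744, 0.2966, 0.2271]
eef_rot: [-3.141, -0.002, -0.0]
force: [-0.0, -0.0, 7.4]
grip_width: 0.0509
grip_force: 20.0
time_s: 10.1
ee_pos: [0.4891, 0.0571, 0.2762]
eef_rot: [3.141, 0.0, -0.004]
force: [0.7, 1.1, -2.3]
grip_width: 0.0507
grip_force: 20.0
time_s: 10.7
ee_pos: [0.4892, 0.0609, 0.2267]
eef_rot: [-3.142, -0.001, 0.0]
force: [-0.3, 1.0, -1.0]
grip_width: 0.0511
grip_force: 20.0
```

```bash
python3 -m jog '[[0,0,0.1,0,0,0],[0,0,0.1,0,0,0],[0,0,0.1,0,0,0]]'
python3 -m jog '[[0,0,0,0,0,0],[0,0,0,0,0,0],[0,0,0,0,0,0],[0,0,0,0,0,0],[0,0,-4,0,0,0],[0,0,-8,0,0,0],[0,0,-8,0,0,0]]' 80
python3 -m jog '[[8.4,-32.8,0,0,0,0],[8.4,-32.8,0,0,0,0],[8.4,-32.8,0,0,0,0],[8.4,-32.8,0,0,0,0],[8.4,-32.8,0,0,0,0],[8.4,-32.8,0,0,0,0],[8.4,-32.8,0,0,0,0],[8.4,-32.8,0,0,0,0]]'
python3 - <<'E'
from h import *
import pickle
c=cam('wrist');pickle.dump(c,open('w4.pkl','wb'));save(c,'w4.png')
o=ctrl.get_obs();print(o['time_s'],o['ee_pos'],o['eef_rot'],w2px(c,[.5725,.389,.068]))
E
```

```text
time_s: 11.0
ee_pos: [0.4895, 0.0609, 0.2265]
eef_rot: [-3.141, -0.002, 0.0]
force: [-3.3, 3.2, 11.7]
grip_width: 0.0504
grip_force: 20.0
time_s: 11.7
ee_pos: [0.4899, 0.0605, 0.3097]
eef_rot: [-3.141, -0.008, -0.0]
force: [0.8, -0.3, -1.4]
grip_width: 0.0748
grip_force: 0.0
time_s: 12.5
ee_pos: [0.5727, 0.3923, 0.303]
eef_rot: [3.141, 0.001, 0.003]
force: [0.7, -1.5, -0.2]
grip_width: 0.0752
grip_force: 0.0
12.55 [0.57281234 0.39011626 0.30307898] [3.14058936e+00 1.58563663e-03 2.12876324e-03] [321.91653967 267.13481629]
```

View pics/w4.png

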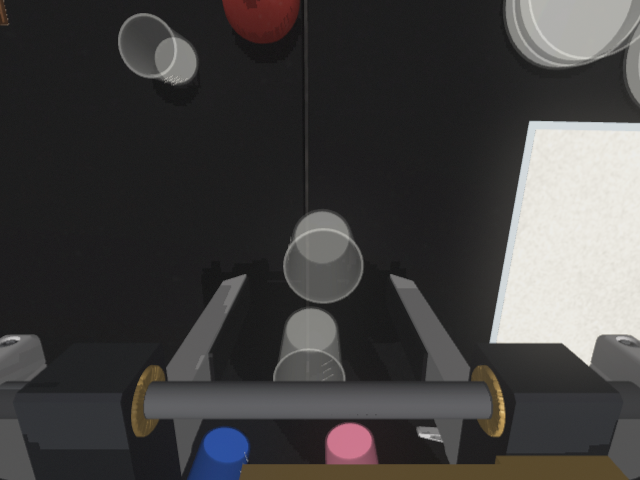

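Beaker B is centred under the hand at (322,266), as predicted.

```bash
python3 -m jog '[[0,0,4,0,0,0],[0,0,7.8,0,0,0],[0,0,7.8,0,0,0],[0,0,7.8,0,0,0]]'
python3 -m jog '[[0,0,0,0,0,0],[0,0,0,0,0,0],[0,0,0,0,0,0],[0,0,0,0,0,0],[0,0,0,0,0,0],[0,0,0,0,0,0]]' 35 20
python3 -m jog '[[0,0,-3,0,0,0],[0,0,-5,0,0,0],[1.5,23.1,-5,0,0,0],[1.5,23.1,-5,0,0,0],[1.5,23.1,-5,0,0,0],[1.5,23.1,-5,0,0,0],[1.5,23.1,-5,0,0,0],[1.5,23.1,-5,0,0,0]]' 
python3 -m jog '[[0,0,2,0,0,0],[0,0,4,0,0,0],[0,0,4.7,0,0,0],[0,0,5,0,0,0],[0,0,5,0,0,0],[0,0,5,0,0,0]]'
```

```text
time_s: 12.95
ee_pos: [0.5735, 0.3877, 0.2278]
eef_rot: [3.141, 0.0, -0.001]
force: [0.5, 0.9, 0.9]
grip_width: 0.0755
grip_force: 0.0
time_s: 13.55
ee_pos: [0.5733, 0.3886, 0.2283]
eef_rot: [-3.141, -0.002, -0.0]
force: [-0.4, 0.3, 6.2]
grip_width: 0.0511
grip_force: 20.0
time_s: 14.35
ee_pos: [0.5884, 0.1537, 0.2772]
eef_rot: [3.141, 0.0, -0.004]
force: [0.4, 0.5, -1.8]
grip_width: 0.0507
grip_force: 20.0
time_s: 14.95
ee_pos: [0.5882, 0.1579, 0.2278]
eef_rot: [-3.141, -0.001, 0.0]
force: [-1.4, 0.3, 1.5]
grip_width: 0.0511
grip_force: 20.0
```

```bash
python3 -m jog '[[0,0,0,0,0,0],[0,0,0,0,0,0],[0,0,0,0,0,0],[0,0,0,0,0,0],[0,0,-4,0,0,0],[0,0,-8,0,0,0],[0,0,-8,0,0,0]]' 80
python3 -m jog '[[-10.3,-23.9,0,0,0,0],[-10.3,-23.9,0,0,0,0],[-10.3,-23.9,0,0,0,0],[-10.3,-23.9,0,0,0,0],[-10.3,-23.9,0,0,0,0],[-10.3,-23.9,0,0,0,0],[-10.3,-23.9,0,0,0,0],[-10.3,-23.9,0,0,0,0]]'
python3 -m jog '[[0,0,4,0,0,0],[0,0,7.9,0,0,0],[0,0,7.9,0,0,0],[0,0,7.9,0,0,0]]'
python3 -m jog '[[0,0,0,0,0,0],[0,0,0,0,0,0],[0,0,0,0,0,0],[0,0,0,0,0,0],[0,0,0,0,0,0],[0,0,0,0,0,0]]' 35 20
```

```text
time_s: 15.65
ee_pos: [0.5888, 0.1576, 0.3128]
eef_rot: [-3.14, -0.008, -0.0]
force: [-0.2, 0.5, -0.9]
grip_width: 0.0752
grip_force: 0.0
time_s: 16.45
ee_pos: [0.4857, 0.3955, 0.3068]
eef_rot: [3.141, 0.0, -0.001]
force: [0.3, 0.1, 0.3]
grip_width: 0.075
grip_force: 0.0
time_s: 16.85
ee_pos: [0.4861, 0.3954, 0.2289]
eef_rot: [3.141, 0.0, -0.002]
force: [0.2, 0.1, 0.3]
grip_width: 0.0754
grip_force: 0.0
time_s: 17.45
ee_pos: [0.4853, 0.3967, 0.2292]
eef_rot: [-3.141, -0.001, -0.0]
force: [0.1, -0.2, 6.3]
grip_width: 0.0508
grip_force: 20.0
```

```bash
python3 -m jog '[[0,0,-3,0,0,0],[0,0,-5,0,0,0],[0.4,23.9,-5,0,0,0],[0.4,23.9,-5,0,0,0],[0.4,23.9,-5,0,0,0],[0.4,23.9,-5,0,0,0],[0.4,23.9,-5,0,0,0],[0.4,23.9,-5,0,0,0]]' 
python3 -m jog '[[0,0,2,0,0,0],[0,0,4,0,0,0],[0,0,4.7,0,0,0],[0,0,5,0,0,0],[0,0,5,0,0,0],[0,0,5,0,0,0]]'
python3 -m jog '[[0,0,0,0,0,0],[0,0,0,0,0,0],[0,0,0,0,0,0],[0,0,0,0,0,0],[0,0,-4,0,0,0],[0,0,-9,0,0,0],[0,0,-14,0,0,0],[0,0,-15,0,0,0]]' 80
python3 -m jog '[[2,42,0,0,0,0],[2,42,0,0,0,0],[2,42,0,0,0,0],[2,42,0,0,0,0],[2,42,0,0,0,0],[2,42,0,0,0,0],[2,42,0,0,0,0],[2,42,0,0,0,0]]'
python3 -m jog '[[0,0,0,0,0,0],[0,0,0,0,0,0]]' 45
python3 - <<'E'
from h import *
import pickle
c=cam('side');pickle.dump(c,open('s5.pkl','wb'))
cv2.imwrite('pics/s5.png',cv2.resize(c['img'][150:430,200:440],None,fx=2,fy=2))
E
```

```text
time_s: 18.25
ee_pos: [0.4891, 0.1539, 0.2782]
eef_rot: [3.141, 0.001, -0.004]
force: [0.3, 0.6, -1.9]
grip_width: 0.0509
grip_force: 20.0
time_s: 18.85
ee_pos: [0.4892, 0.1579, 0.2287]
eef_rot: [-3.141, -0.001, 0.0]
force: [-0.6, 0.7, 0.7]
grip_width: 0.0508
grip_force: 20.0
time_s: 19.65
ee_pos: [0.4893, 0.1575, 0.3838]
eef_rot: [-3.14, -0.008, -0.0]
force: [0.7, 0.3, -1.0]
grip_width: 0.0753
grip_force: 0.0
time_s: 20.45
ee_pos: [0.5077, -0.2443, 0.3775]
eef_rot: [-3.141, 0.001, -0.0]
force: [1.0, 0.7, -0.0]
grip_width: 0.0753
grip_force: 0.0
time_s: 20.65
ee_pos: [0.5078, -0.2428, 0.3771]
eef_rot: [-3.141, 0.001, -0.002]
force: [-0.4, 0.2, 0.8]
grip_width: 0.0625
grip_force: 0.0
```

View pics/s5.png

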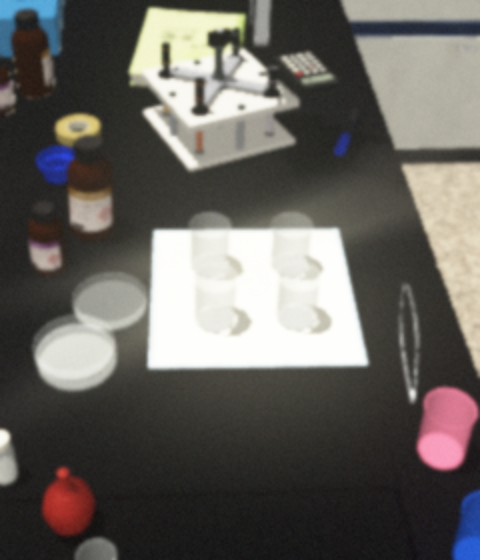

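All four beakers stand upright on the paper (crop (210,245), (292,245), (215,295), (299,300)). Now the knob.

```bash
python3 -m jog '[[0,0,-2,0,0,0],[5.6,2.95,-2,0,0,-0.14],[5.6,2.95,-2,0,0,-0.28],[5.6,2.95,-2,0,0,-0.37],[5.6,2.95,-2,0,0,-0.37],[5.6,2.95,-2,0,0,-0.37]]' 45
python3 - <<'E'
from h import *
c=cam('wrist')
o=ctrl.get_obs();print(o['ee_pos'],o['eef_rot'],w2px(c,[.5637,-.2725,.174]))
cv2.imwrite('pics/k.png',c['img'][180:420,160:480])
E
```

```text
time_s: 21.3
ee_pos: [0.5642, -0.2704, 0.3982]
eef_rot: [-3.141, 0.0, 0.368]
force: [0.9, -0.2, 0.6]
grip_width: 0.0422
grip_force: 0.0
[ 0.56406337 -0.27065125  0.39833199] [ 3.14156501e+00 -9.73530153e-05  3.68223612e-01] [319.52438422 275.02405044]
```

View pics/k.png

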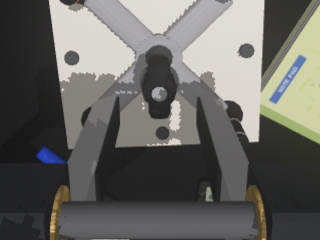

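The wing lies in line with the tool, its top at (159,94) in the crop, where predicted.

```bash
python3 -m jog '[[0,0,3,0,0,0],[0,0,5.8,0,0,0],[0,0,5.8,0,0,0],[0,0,5.8,0,0,0]]'
python3 -m jog '[[0,0,0,0,0,0],[0,0,0,0,0,0],[0,0,0,0,0,0],[0,0,0,0,0,0],[0,0,0,0,0,0],[0,0,0,0,0,0],[0,0,0,0,0,0]]' 5 30
python3 -c "
from h import *;o=ctrl.get_obs();print(o['force'],o['moment'],o['eef_rot'])"
python3 -m jog '[[0,0,0,0,0,0.03],[0,0,0,0,0,0.06],[0,0,0,0,0,0.06],[0,0,0,0,0,0.06]]' 
python3 -c "
from h import *;o=ctrl.get_obs();print(o['force'],o['moment'],o['eef_rot'])"
python3 -m jog '[[0,0,0,0,0,-0.03],[0,0,0,0,0,-0.06],[0,0,0,0,0,-0.12],[0,0,0,0,0,-0.12],[0,0,0,0,0,-0.12]]' 
python3 -c "
from h import *;o=ctrl.get_obs();print(o['force'],o['moment'],o['eef_rot'])"
```

```text
time_s: 21.75
ee_pos: [0.5641, -0.2714, 0.3411]
eef_rot: [3.141, -0.0, 0.369]
force: [0.6, -0.2, 0.5]
grip_width: 0.0423
grip_force: 0.0
time_s: 22.45
ee_pos: [0.5641, -0.2713, 0.3416]
eef_rot: [3.141, -0.001, 0.37]
force: [-2.1, 4.1, 6.5]
grip_width: 0.0241
grip_force: 30.0
[-2.06823975  4.12684007  6.47877535] [ 0.84945969  0.44573376 -0.02762885] [ 3.14120521e+00 -1.14539710e-03  3.69809557e-01]
time_s: 22.85
ee_pos: [0.5641, -0.2713, 0.3417]
eef_rot: [3.141, -0.001, 0.31]
force: [-2.0, 2.7, 7.2]
grip_width: 0.0248
grip_force: 30.0
[-2.03691519  2.70786678  7.18319234] [0.84461666 0.48818853 0.10717783] [ 3.14106673e+00 -1.20417000e-03  3.09899823e-01]
time_s: 23.35
ee_pos: [0.5641, -0.2713, 0.3414]
eef_rot: [3.141, -0.001, 0.43]
force: [-2.3, 4.7, 5.6]
grip_width: 0.0244
grip_force: 30.0
[-2.30484219  4.67101843  5.5719706 ] [ 0.81784111  0.40371936 -0.22879521] [ 3.14144741e+00 -1.05622652e-03  4.29687430e-01]
```

```bash
for i in 1 2 3; do :; done; python3 -m jog '[[0,0,0,0,0,0.06],[0,0,0,0,0,0.12],[0,0,0,0,0,0.18],[0,0,0,0,0,0.18]]' | egrep 'rot|wid'
python3 -c "
from h import *;o=ctrl.get_obs();print(o['force'],o['moment'])"
python3 -m jog '[[0,0,0,0,0,0.06],[0,0,0,0,0,0.12],[0,0,0,0,0,0.12]]' | egrep 'rot|wid'
python3 -c "
from h import *;o=ctrl.get_obs();print(o['force'],o['moment'])"
python3 -m jog '[[0,0,0,0,0,-0.06],[0,0,0,0,0,-0.12],[0,0,0,0,0,-0.12]]' | egrep 'rot|wid'
python3 -c "
from h import *;o=ctrl.get_obs();print(o['force'],o['moment'])"
```

```text
eef_rot: [3.141, -0.001, 0.248]
grip_width: 0.0248
[-2.88837021  4.19790044  8.73533895] [0.80576149 0.65760222 0.08569186]
eef_rot: [3.141, -0.002, 0.128]
grip_width: 0.0244
[-3.37944474  4.67048069 11.964909  ] [0.82362001 0.76820151 0.10000142]
eef_rot: [3.141, -0.001, 0.252]
grip_width: 0.0245
[-3.58583977  3.85559417  9.07815027] [ 0.92183267  0.68068703 -0.03782356]
```

Clockwise turns give steadily ~0.1 N m with the knob rising; the other way it stopped dead: it loosens clockwise from above. Loosening on.

```bash
python3 -m jog '[[0,0,-0.08,0,0,0.12],[0,0,-0.12,0,0,0.24],[0,0,-0.17,0,0,0.36],[0,0,-0.22,0,0,0.48],[0,0,-0.27,0,0,0.6],[0,0,-0.33,0,0,0.73],[0,0,-0.33,0,0,0.73]]' 
python3 -c "
from h import *;o=ctrl.get_obs();print(o['force'],o['moment'])"
```

```text
time_s: 25.05
ee_pos: [0.564, -0.2718, 0.3449]
eef_rot: [3.141, -0.002, -0.483]
force: [-2.7, -1.5, 7.0]
grip_width: 0.0242
grip_force: 30.0
[-2.72100543 -1.4655788   6.9741729 ] [-0.05026374  0.54119594  0.0580386 ]
```

```bash
python3 -m jog '[[0,0,0,0,0,0],[0,0,0,0,0,0],[0,0,0,0,0,0],[0,0,0,0,0,0],[0,0,-5,0,0,0],[0,0,-10,0,0,0],[0,0,-14,0,0,0],[0,0,-14,0,0,0]]' 45
python3 -m jog '[[-4,3,0,0,0,-0.14],[-4,3,0,0,0,-0.28],[-4,3,0,0,0,-0.42],[-4,3,0,0,0,-0.483],[-4,3,0,0,0,-0.483],[-4,3,0,0,0,-0.483]]'
python3 - <<'E'
from h import *
import pickle
c=cam('wrist');pickle.dump(c,open('w6.pkl','wb'))
o=ctrl.get_obs();print(o['ee_pos'],o['eef_rot'],w2px(c,[.5637,-.2725,.174]))
cv2.imwrite('pics/w6.png',cv2.resize(c['img'][0:300,170:470],None,fx=2,fy=2,interpolation=cv2.INTER_CUBIC))
for n,p in dict(cop=(.5948,-.1936),br=(.6426,-.3036),l=(.4848,-.2414),r=(.5326,-.3514)).items(): print(n,(w2px(c,[*p,.135])-[170,0])*2)
E
```

```text
time_s: 25.85
ee_pos: [0.5636, -0.2713, 0.4899]
eef_rot: [3.141, -0.01, -0.48]
force: [-0.4, -0.6, -0.1]
grip_width: 0.042
grip_force: 0.0
time_s: 26.45
ee_pos: [0.5148, -0.2798, 0.483]
eef_rot: [-3.141, 0.001, 0.001]
force: [0.6, 0.5, 0.6]
grip_width: 0.0424
grip_force: 0.0
[ 0.51481735 -0.27973336  0.48306045] [-3.14134022e+00  4.31564552e-04  1.03638186e-03] [308.30503778 177.28717466]
cop [100.94951591 273.40873724]
br [350.78186172 156.75351703]
l [216.1612725  507.49100359]
r [447.26835105 411.34396533]
```

View pics/w6.png

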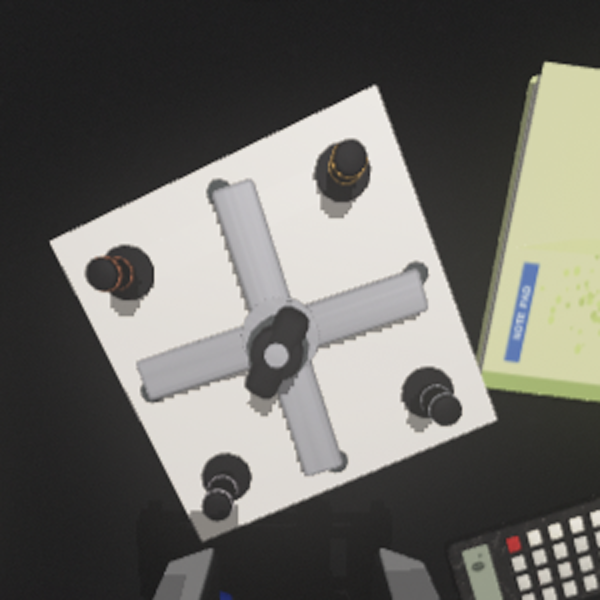

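Keeper now ~0.9 rad open and clear of all flanges; heads at crop (103,274), (351,158), (217,505), (444,409) match the predictions. First rod (nearest).

```bash
python3 -m jog '[[-3,-3.85,0,0,0,0],[-3,-3.85,5,0,0,0],[-3,-3.85,10,0,0,0],[-3,-3.85,14,0,0,0],[-3,-3.85,16,0,0,0],[-3,-3.85,18.1,0,0,0],[-3,-3.85,18.1,0,0,0],[-3,-3.85,18.1,0,0,0]]' 45
python3 -m jog '[[0,0,0,0,0,0],[0,0,0,0,0,0],[0,0,0,0,0,0],[0,0,0,0,0,0],[0,0,0,0,0,0],[0,0,0,0,0,0],[0,0,0,0,0,0]]' 5 25
python3 -m jog '[[0,0,-2,0,0,0],[0,0,-5,0,0,0],[0,0,-8,0,0,0],[0,0,-11,0,0,0],[0,0,-14,0,0,0],[0,0,-16,0,0,0],[0,0,-16,0,0,0]]'
python3 -c "
from h import *
import pickle
c=cam('side');p=pickle.load(open('s5.pkl','rb'))
save(c,'s7.png')
a=p['img'];b=c['img']
for n,X in dict(P1=(.588,.06),P2=(.4895,.06),P3=(.588,.158),P4=(.489,.158)).items():
    u,v=w2px(p,[*X,.034]).round().astype(int);t=a[v-20:v+20,u-17:u+17];s=b[v-50:v+50,u-47:u+47]
    r=cv2.matchTemplate(s,t,cv2.TM_CCOEFF_NORMED);print(n,cv2.minMaxLoc(r)[1].__round__(3),np.array(cv2.minMaxLoc(r)[3])-30)
"
```

```text
time_s: 27.3
ee_pos: [0.4848, -0.2414, 0.303]
eef_rot: [-3.142, -0.0, 0.002]
force: [-0.1, 0.1, 0.3]
grip_width: 0.0422
grip_force: 0.0
time_s: 28.0
ee_pos: [0.4847, -0.2413, 0.3028]
eef_rot: [3.141, -0.0, 0.003]
force: [-0.7, 0.7, 4.6]
grip_width: 0.0144
grip_force: 25.0
time_s: 28.7
ee_pos: [0.4845, -0.2413, 0.4648]
eef_rot: [3.139, -0.004, 0.003]
force: [0.2, -1.3, -0.7]
grip_width: 0.0141
grip_force: 25.0
P1 1.0 [0 0]
P2 1.0 [0 0]
P3 0.998 [0 0]
P4 0.998 [0 0]
```

```bash
python3 -m jog '[[0.45,-30,0,0,0,0],[0.45,-30,0,0,0,0],[0.45,-30,0,0,0,0],[0.45,-30,0,0,0,0],[0.45,-30,0,0,0,0],[0.45,-30,0,0,0,0],[0.45,-30,0,0,0,0]]'
python3 -m jog '[[0,-4,0,0,0,0],[0,-8,0,0,0,0],[0,-10,0,0,0,0],[0,-10,0,0,0,0],[0,-10,0,0,0,0],[0,-10,0,0,0,0]]'
python3 -m jog '[[0,0,4,0,0,0],[0,0,8,0,0,0],[0,0,12,0,0,0],[0,0,15,0,0,0],[0,0,16.5,0,0,0],[0,0,16.5,0,0,0],[0,0,16.5,0,0,0]]'
```

```text
time_s: 29.45
ee_pos: [0.4879, 0.0632, 0.4607]
eef_rot: [-3.141, 0.002, 0.008]
force: [0.2, 0.3, -0.9]
grip_width: 0.0142
grip_force: 25.0
time_s: 30.05
ee_pos: [0.4882, 0.1576, 0.4618]
eef_rot: [3.141, 0.001, 0.002]
force: [0.5, 0.4, -0.9]
grip_width: 0.0144
grip_force: 25.0
time_s: 30.75
ee_pos: [0.4883, 0.158, 0.2981]
eef_rot: [-3.142, -0.0, 0.002]
force: [-0.1, 0.0, 0.1]
grip_width: 0.0145
grip_force: 25.0
```

```bash
python3 -m jog '[[0,0,0.4,0,0,0],[0,0,0.75,0,0,0],[0,0,0.75,0,0,0],[0,0,0.75,0,0,0]]'
python3 -m jog '[[0,0,0.1,0,0,0],[0,0,0.1,0,0,0],[0,0,0.1,0,0,0]]'
```

```text
time_s: 31.15
ee_pos: [0.488, 0.1587, 0.2902]
eef_rot: [-3.142, -0.0, 0.003]
force: [-0.0, 0.1, 1.2]
grip_width: 0.0143
grip_force: 25.0
time_s: 31.45
ee_pos: [0.4882, 0.1588, 0.29]
eef_rot: [-3.141, -0.002, 0.003]
force: [-1.8, 0.0, 10.0]
grip_width: 0.0146
grip_force: 25.0
```

```bash
python3 -m jog '[[0,0,-0.05,0,0,0],[0,0,-0.05,0,0,0],[0,0,-0.05,0,0,0],[0,0,-0.05,0,0,0],[0,0,-0.05,0,0,0],[0,0,-4,0,0,0],[0,0,-8,0,0,0],[0,0,-12,0,0,0]]' 45
python3 -m jog '[[0,0,-4,0,0,0],[4.45,36,-4,0,0,0],[4.45,36,-4,0,0,0],[4.45,36,-4,0,0,0],[4.45,36,-4,0,0,0],[4.45,36,-4,0,0,0],[4.45,36,-4,0,0,0],[4.45,36,-4,0,0,0]]'
python3 -m jog '[[0,5,0,0,0,0],[0,10,0,0,0,0],[0,15,0,0,0,0],[0,15,0,0,0,0],[0,15,0,0,0,0],[0,15,0,0,0,0]]'
python3 -c "
from h import *
c=cam('side');save(c,'s8.png')
"
```

```text
time_s: 32.25
ee_pos: [0.4878, 0.1586, 0.4104]
eef_rot: [3.141, 0.0, 0.003]
force: [-0.3, 0.8, -0.1]
grip_width: 0.0418
grip_force: 0.0
time_s: 33.05
ee_pos: [0.5317, -0.1907, 0.449]
eef_rot: [3.142, -0.0, 0.003]
force: [0.4, 0.9, 0.8]
grip_width: 0.0425
grip_force: 0.0
time_s: 33.65
ee_pos: [0.5325, -0.3376, 0.449]
eef_rot: [-3.141, 0.0, 0.004]
force: [-0.9, 0.4, 0.2]
grip_width: 0.0426
grip_force: 0.0
```

```bash
python3 -m jog '[[0,1.4,0,0,0,0],[0,1.4,0,0,0,0],[0,1.4,4,0,0,0],[0,1.4,8,0,0,0],[0,1.4,12,0,0,0],[0,1.4,14.6,0,0,0],[0,1.4,14.6,0,0,0],[0,1.4,14.6,0,0,0]]' 
python3 -m jog '[[0,0,0,0,0,0],[0,0,0,0,0,0],[0,0,0,0,0,0],[0,0,0,0,0,0],[0,0,0,0,0,0],[0,0,0,0,0,0],[0,0,0,0,0,0]]' 5 25
python3 -m jog '[[0,0,-2,0,0,0],[0,0,-5,0,0,0],[0,0,-8,0,0,0],[0,0,-11,0,0,0],[0,0,-14,0,0,0],[0,0,-16,0,0,0],[0,0,-16,0,0,0],[0,0,-16,0,0,0]]'
```

```text
time_s: 34.5
ee_pos: [0.5326, -0.3526, 0.304]
eef_rot: [3.141, -0.001, 0.003]
force: [-0.1, -0.8, 0.8]
grip_width: 0.0423
grip_force: 0.0
time_s: 35.2
ee_pos: [0.5324, -0.3526, 0.3036]
eef_rot: [3.141, -0.001, 0.003]
force: [-0.5, 1.8, 5.7]
grip_width: 0.0144
grip_force: 25.0
time_s: 36.0
ee_pos: [0.5324, -0.3526, 0.4618]
eef_rot: [-3.141, 0.001, 0.003]
force: [-0.2, 0.5, -1.1]
grip_width: 0.0147
grip_force: 25.0
```

View pics/s8.png

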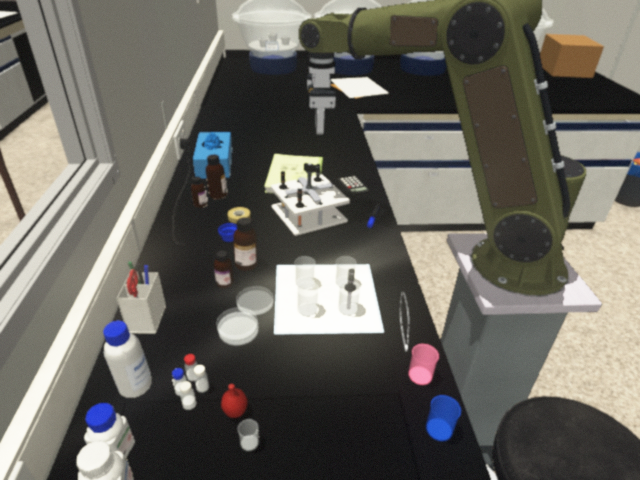

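The steel-grey rod stands upright in the near-left beaker at (350,290); the others are undisturbed.

```bash
cat > chk.py <<'E'
from h import *
import pickle
p=pickle.load(open('s5.pkl','rb'));c=cam('side')
a=cv2.imread('pics/s8.png');b=c['img'];save(c,'last.png')
for n,X in dict(P1=(.588,.06),P2=(.4895,.06),P3=(.588,.158),P4=(.489,.158)).items():
    u,v=w2px(p,[*X,.025]).round().astype(int);t=a[v-14:v+18,u-17:u+17];s=b[v-44:v+48,u-47:u+47]
    r=cv2.minMaxLoc(cv2.matchTemplate(s,t,cv2.TM_CCOEFF_NORMED));print(n,round(r[1],3),np.array(r[3])-30)
E
python3 chk.py
python3 -m jog '[[-4.3,-32,0,0,0,0],[-4.3,-32,0,0,0,0],[-4.3,-32,0,0,0,0],[-4.3,-32,0,0,0,0],[-4.3,-32,0,0,0,0],[-4.3,-32,0,0,0,0],[-4.3,-32,0,0,0,0],[-4.3,-32,0,0,0,0]]'
python3 -m jog '[[0,-4,0,0,0,0],[0,-8,0,0,0,0],[0,-9.3,0,0,0,0],[0,-9.3,0,0,0,0],[0,-9.3,0,0,0,0],[0,-9.3,0,0,0,0]]'
python3 chk.py
```

```text
P1 1.0 [0 0]
P2 0.999 [0 0]
P3 0.998 [0 0]
P4 0.999 [0 0]
time_s: 36.85
ee_pos: [0.4881, -0.0303, 0.4618]
eef_rot: [-3.141, 0.002, 0.006]
force: [0.4, -0.9, -0.8]
grip_width: 0.0141
grip_force: 25.0
time_s: 37.45
ee_pos: [0.4884, 0.0591, 0.4626]
eef_rot: [3.141, 0.001, 0.001]
force: [-0.3, -0.0, -0.8]
grip_width: 0.0143
grip_force: 25.0
P1 0.999 [0 0]
P2 0.999 [0 0]
P3 0.997 [0 0]
P4 0.998 [0 0]
```

```bash
python3 -m jog '[[0,0,4,0,0,0],[0,0,8,0,0,0],[0,0,12,0,0,0],[0,0,15,0,0,0],[0,0,16.6,0,0,0],[0,0,17.1,0,0,0],[0,0,17.1,0,0,0],[0,0,17.1,0,0,0]]'
python3 -m jog '[[0,0,0.1,0,0,0],[0,0,0.1,0,0,0],[0,0,0.1,0,0,0]]'
```

```text
time_s: 38.3
ee_pos: [0.4884, 0.0599, 0.2927]
eef_rot: [-3.142, -0.001, 0.002]
force: [-0.6, 0.6, -1.3]
grip_width: 0.0147
grip_force: 25.0
time_s: 38.6
ee_pos: [0.4882, 0.0603, 0.2912]
eef_rot: [-3.142, -0.0, 0.003]
force: [-0.4, -0.3, -0.5]
grip_width: 0.0146
grip_force: 25.0
```

```bash
python3 -m jog '[[0,0,0.1,0,0,0],[0,0,0.1,0,0,0],[0,0,0.1,0,0,0]]'
python3 -m jog '[[0,0,0,0,0,0],[0,0,0,0,0,0],[0,0,0,0,0,0],[0,0,0,0,0,0],[0,0,0,0,0,0],[0,0,-4,0,0,0],[0,0,-8,0,0,0],[0,0,-12,0,0,0]]' 45
python3 -m jog '[[0,0,-4,0,0,0],[10.65,25.4,-4,0,0,0],[10.65,25.4,-4,0,0,0],[10.65,25.4,-4,0,0,0],[10.65,25.4,-4,0,0,0],[10.65,25.4,-4,0,0,0],[10.65,25.4,-4,0,0,0],[10.65,25.4,-4,0,0,0]]'
python3 chk.py
```

```text
time_s: 38.9
ee_pos: [0.4884, 0.0604, 0.2907]
eef_rot: [-3.142, -0.002, 0.003]
force: [-1.0, 0.0, 7.2]
grip_width: 0.0148
grip_force: 25.0
time_s: 39.7
ee_pos: [0.488, 0.0603, 0.4114]
eef_rot: [3.142, 0.0, 0.003]
force: [0.2, -0.0, -0.3]
grip_width: 0.0423
grip_force: 0.0
time_s: 40.5
ee_pos: [0.5959, -0.1964, 0.4487]
eef_rot: [-3.141, 0.001, -0.0]
force: [-0.4, -0.0, -0.5]
grip_width: 0.0421
grip_force: 0.0
P1 1.0 [0 0]
P2 0.961 [0 0]
P3 0.998 [0 0]
P4 0.999 [0 0]
```

```bash
python3 -m jog '[[0,0,0,0,0,0],[0,0,4,0,0,0],[0,0,8,0,0,0],[0,0,12,0,0,0],[0,0,14.5,0,0,0],[0,0,14.5,0,0,0],[0,0,14.5,0,0,0]]' 
python3 -m jog '[[0,0,0,0,0,0],[0,0,0,0,0,0],[0,0,0,0,0,0],[0,0,0,0,0,0],[0,0,0,0,0,0],[0,0,0,0,0,0],[0,0,0,0,0,0]]' 5 25
python3 -m jog '[[0,0,-2,0,0,0],[0,0,-5,0,0,0],[0,0,-8,0,0,0],[0,0,-11,0,0,0],[0,0,-14,0,0,0],[0,0,-16,0,0,0],[0,0,-16,0,0,0],[0,0,-16,0,0,0]]'
```

```text
time_s: 41.25
ee_pos: [0.5956, -0.1926, 0.3064]
eef_rot: [3.141, -0.001, 0.004]
force: [-0.9, 0.1, 1.0]
grip_width: 0.0424
grip_force: 0.0
time_s: 41.95
ee_pos: [0.5955, -0.1934, 0.3055]
eef_rot: [3.141, -0.001, 0.003]
force: [-1.2, 1.1, 6.2]
grip_width: 0.0148
grip_force: 25.0
time_s: 42.75
ee_pos: [0.5954, -0.1934, 0.4637]
eef_rot: [-3.141, 0.001, 0.003]
force: [-1.0, -1.3, -0.6]
grip_width: 0.0144
grip_force: 25.0
```

```bash
python3 -m jog '[[-0.75,-30,0,0,0,0],[-0.75,-30,0,0,0,0],[-0.75,-30,0,0,0,0],[-0.75,-30,0,0,0,0],[-0.75,-30,0,0,0,0],[-0.75,-30,0,0,0,0],[-0.75,-30,0,0,0,0],[-0.75,-30,0,0,0,0]]' >/dev/null
python3 -m jog '[[0,-4,0,0,0,0],[0,-5.15,0,0,0,0],[0,-5.15,0,0,0,0],[0,-5.15,0,0,0,0],[0,-5.15,0,0,0,0]]'
python3 chk.py
python3 -m jog '[[0,0,4,0,0,0],[0,0,8,0,0,0],[0,0,12,0,0,0],[0,0,15,0,0,0],[0,0,16.4,0,0,0],[0,0,16.9,0,0,0],[0,0,16.9,0,0,0],[0,0,16.9,0,0,0]]'
```

```text
time_s: 44.05
ee_pos: [0.5872, 0.1567, 0.4648]
eef_rot: [3.141, 0.0, 0.001]
force: [0.2, -0.5, 0.0]
grip_width: 0.0144
grip_force: 25.0
P1 0.997 [0 0]
P2 0.96 [0 0]
P3 0.992 [0 0]
P4 0.824 [0 0]
time_s: 44.9
ee_pos: [0.5873, 0.158, 0.2976]
eef_rot: [-3.141, -0.002, 0.003]
force: [0.0, -0.2, -0.7]
grip_width: 0.0145
grip_force: 25.0
```

```bash
python3 -m jog '[[0,0,0.3,0,0,0],[0,0,0.4,0,0,0],[0,0,0.4,0,0,0],[0,0,0.4,0,0,0]]' | egrep 'pos|force'
python3 -m jog '[[0,0,0.1,0,0,0],[0,0,0.1,0,0,0],[0,0,0.1,0,0,0]]'| egrep 'pos|force'
```

```text
ee_pos: [0.5871, 0.1582, 0.2928]
force: [-1.0, -0.5, 6.3]
grip_force: 25.0
ee_pos: [0.5872, 0.1582, 0.2926]
force: [-0.8, -0.4, 11.7]
grip_force: 25.0
```

```bash
python3 -m jog '[[0,0,-0.1,0,0,0],[0,0,-0.1,0,0,0],[0,0,-0.1,0,0,0],[0,0,-0.1,0,0,0],[0,0,-0.1,0,0,0],[0,0,-4,0,0,0],[0,0,-8,0,0,0],[0,0,-12,0,0,0]]' 45
python3 -m jog '[[0,0,-4,0,0,0],[5.5,28,-4,0,0,0],[5.5,28,-4,0,0,0],[5.5,28,-4,0,0,0],[5.5,28,-4,0,0,0],[5.5,28,-4,0,0,0],[5.5,28,-4,0,0,0],[5.5,28,-4,0,0,0]]'
python3 -m jog '[[0,5,0,0,0,0],[0,10,0,0,0,0],[0,15,0,0,0,0],[0,18.2,0,0,0,0],[0,18.2,0,0,0,0],[0,18.2,0,0,0,0],[0,18.2,0,0,0,0]]'
python3 chk.py
```

```text
time_s: 46.4
ee_pos: [0.5868, 0.1581, 0.4123]
eef_rot: [3.142, 0.001, 0.003]
force: [-0.2, 0.3, -0.1]
grip_width: 0.0425
grip_force: 0.0
time_s: 47.2
ee_pos: [0.6429, -0.126, 0.45]
eef_rot: [3.141, 0.001, -0.002]
force: [-0.4, -0.0, -1.0]
grip_width: 0.0419
grip_force: 0.0
time_s: 47.9
ee_pos: [0.6436, -0.3023, 0.4511]
eef_rot: [-3.141, -0.0, 0.004]
force: [-0.3, -0.9, -0.0]
grip_width: 0.0427
grip_force: 0.0
P1 0.811 [25  0]
P2 0.961 [0 0]
P3 0.519 [0 0]
P4 0.999 [0 0]
```

View pics/last.png

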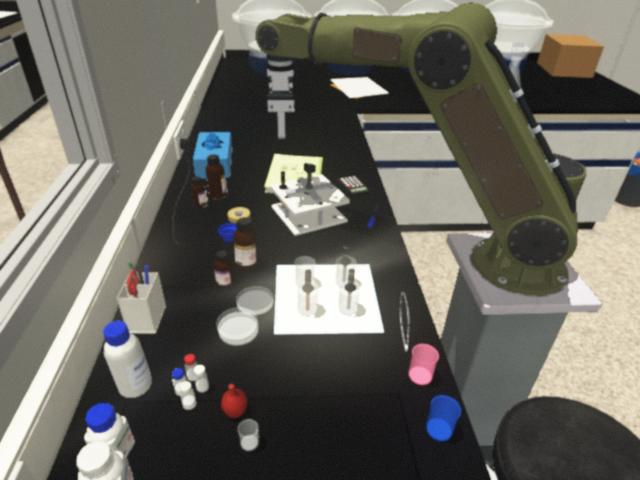

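Rods in P3 (308,285) and P4 (350,290) stand upright; the one in P2 near (346,265) is hard to make out, so I measure it.

```bash
python3 - <<'E'
from h import *
import pickle
p=pickle.load(open('s5.pkl','rb'));b=cv2.imread('pics/last.png');a=cv2.imread('pics/s8.png')
for n,X in dict(P1=(.588,.06),P2=(.488,.0605),P3=(.587,.158),P4=(.488,.158)).items():
    f=w2px(p,[*X,.002]);h=w2px(p,[*X,.084]);t=w2px(p,[*X,.122]);print(n,f.round(),h.round(),t.round())
u,v=346,262
g=cv2.cvtColor(b,6)[232:292,328:368]; 
for r in range(0,60,2): print(232+r,' '.join('%3d'%k for k in g[r,::2]))
E
```

```text
P1 [305. 281.] [306. 256.] [306. 243.]
P2 [344. 281.] [346. 255.] [347. 243.]
P3 [307. 308.] [308. 282.] [308. 269.]
P4 [348. 307.] [351. 281.] [352. 268.]
232  50  50  50  49  51  49  51  47  51  47  47  49  45  44  43  46  44  46  43  46
234  48  51  49  50  50  50  52  49  49  46  50  49  49  48  46  51  50  47  47  47
236  51  47  52  50  51  50  47  51  48  47  52  53  52  51  52  54  53  52  52  55
238  50  51  52  54  55  49  52  52  53  51  51  50  50  51  53  52  57  52  56  55
240  50  52  55  52  51  52  54  53  50  54  58  54  52  56  55  55  60  59  61  60
242  54  54  54  53  60  56  54  54  52  59  55  56  58  57  59  61  64  64  67  64
244  58  57  55  56  55  59  55  57  57  60  60  61  64  60  61  62  65  66  69  73
246  57  56  57  56  54  59  61  68  85  69  67  65  63  68  69  73  69  71  73  81
248  61  58  62  61  63  62  66  64  86  87  80  70  74  76  73  81  79  81  82  81
250  64  61  65  63  66  65  66  67  68  74  75  75  80  80  80  83  84  86  86  85
252  61  67  62  71  68  72  75  75  76  79  78  81  86  89  93  89  90  87  86  82
254  69  70  69  77 
[... 875 characters left out ...]
 202 253 254 254 254 254 254
276 254 254 254 252 235 231 235 215 184 218 162 112 107 206 254 254 254 254 254 254
278 254 254 253 253 236 236 235 208 180 212 140 103  99 178 245 253 254 254 254 254
280 254 254 254 253 239 234 234 205 185 219 152 105 101 164 197 220 251 254 254 254
282 253 253 254 253 237 235 235 226 215 224 145 114 108 189 212 198 220 253 254 254
284 253 253 253 254 248 236 235 232 218 155  97  85  94 163 214 212 201 250 254 254
286 253 254 254 254 253 247 229 228 185  96  87  83  80  87 184 221 234 253 254 254
288 253 253 254 254 254 253 237 236 194  94  84  84  83  81 180 229 252 254 254 254
290 254 254 254 254 254 253 245 246 236 165  94  86 100 165 237 248 253 254 254 254
```

```bash
python3 - <<'E'
from h import *
b=cv2.imread('pics/last.png').astype(int);a=cv2.imread('pics/s8.png').astype(int)
d=np.abs(a-b).max(2)
print(d[255:284:2,284:328:2])
E
python3 -m jog '[[0,0,0,0,0,0],[0,0,4,0,0,0],[0,0,8,0,0,0],[0,0,12,0,0,0],[0,0,14.7,0,0,0],[0,0,14.7,0,0,0],[0,0,14.7,0,0,0]]' 
python3 -m jog '[[0,0,0,0,0,0],[0,0,0,0,0,0],[0,0,0,0,0,0]]'
```

```text
[[  6   5   1   3   3   5   1   3   4   2   3   5   2   2   4   7   3   1
    4   4   2   2]
 [  5   3   2   5   4   3   5   6   6   5   4   3   5   1   4   6   3   1
    8   1   3   3]
 [  1   5   1   2   2   5   3   2   4   6   5   0   2   3   4   1   3   5
    3   3   3   6]
 [  6   2   3   4   1   5   5   2   5   2   1   3   5   3   4   2   4   4
    2   1   1   4]
 [  5   7   2   5   3   1   5   4   1   6   4   3   4   1   1   4   2   3
    5   3   2   4]
 [  1   1   1   1   1   1   5   1   2   2   2   2   2   2   0   2   2   1
    1   3   2   1]
 [  0   1   1   0   1   1   3   1   2   2   1   1   2   1   2   1   1   1
    0   0   1   1]
 [  0   0   1   0   1   1   4   3   5   2   1  33  60  39   2   2   1   1
    1   0   1   1]
 [  1   1   0   1   1   1   3   3   3   1  24 107 126 102  13   1   0   1
    0   1   1   1]
 [  1   1   0   1   1   1   1   2   5   1  36 117 122 108  14   0   1   1
    1   0   1   1]
 [  1   1   1   1   1   1   2   3   1   1  37 118 123 106  17   1   0   0
    1   1   0   1]
 [  1   1   1   1   1   1   3   2   1   2  34 116 119  98  16   3   1   0
    1   1   1   1]
 [  1   1   1   1   1   1   1   3   4   2  35 119 120  94   6   6   2   1
    1   1   1   1]
 [  1   1   0   1   1   1   2   2   0   3  32 115 119  99   6   4   4   1
    2   0   0   1]
 [  1   1   1   1   1   1   1   1   2   2  41 111 116  88   8   2   4   1
    4   0   1   1]]
time_s: 48.65
ee_pos: [0.6436, -0.3033, 0.3053]
eef_rot: [3.141, -0.001, 0.003]
force: [-0.1, -0.2, 1.2]
grip_width: 0.0423
grip_force: 0.0
time_s: 48.95
ee_pos: [0.6433, -0.3038, 0.3053]
eef_rot: [3.141, -0.001, 0.003]
force: [0.3, 0.3, -0.2]
grip_width: 0.0423
grip_force: 0.0
```

```bash
python3 -m jog '[[0,0,0,0,0,0],[0,0,0,0,0,0],[0,0,0,0,0,0],[0,0,0,0,0,0],[0,0,0,0,0,0],[0,0,0,0,0,0],[0,0,0,0,0,0]]' 5 25
python3 -m jog '[[0,0,-2,0,0,0],[0,0,-5,0,0,0],[0,0,-8,0,0,0],[0,0,-11,0,0,0],[0,0,-14,0,0,0],[0,0,-16,0,0,0],[0,0,-16,0,0,0],[0,0,-16,0,0,0]]'
python3 -m jog '[[-5.5,-30,0,0,0,0],[-5.5,-30,0,0,0,0],[-5.5,-30,0,0,0,0],[-5.5,-30,0,0,0,0],[-5.5,-30,0,0,0,0],[-5.5,-30,0,0,0,0],[-5.5,-30,0,0,0,0],[-5.5,-30,0,0,0,0]]'
python3 -m jog '[[0,-4,0,0,0,0],[0,-6.3,0,0,0,0],[0,-6.3,0,0,0,0],[0,-6.3,0,0,0,0],[0,-6.3,0,0,0,0]]'
python3 chk.py
```

```text
time_s: 49.65
ee_pos: [0.6432, -0.3037, 0.3039]
eef_rot: [-3.142, 0.0, 0.003]
force: [-0.5, 0.2, -0.6]
grip_width: 0.0144
grip_force: 25.0
time_s: 50.45
ee_pos: [0.6433, -0.3038, 0.4629]
eef_rot: [-3.141, 0.001, 0.003]
force: [0.5, -1.0, -1.8]
grip_width: 0.0146
grip_force: 25.0
time_s: 51.25
ee_pos: [0.5873, -0.0028, 0.4627]
eef_rot: [-3.142, 0.002, 0.005]
force: [0.8, 0.4, -0.3]
grip_width: 0.0145
grip_force: 25.0
time_s: 51.75
ee_pos: [0.5875, 0.0575, 0.4634]
eef_rot: [3.141, 0.001, 0.001]
force: [0.2, 0.0, -0.4]
grip_width: 0.0142
grip_force: 25.0
P1 0.782 [24 -1]
P2 0.916 [0 0]
P3 0.494 [ 30 -24]
P4 0.804 [0 0]
```

```bash
python3 - <<'E'
from h import *
b=cv2.imread('pics/last.png').astype(int);a=cv2.imread('pics/s8.png').astype(int)
for v in (268,276,282,286):
    print(v,a[v,284:328:2,1],'\n   ',b[v,284:328:2,1])
E
```

```text
268 [254 254 254 254 254 251 230 230 238 243 245 246 247 243 238 247 253 253
 253 254 254 253] 
    [254 254 254 254 254 253 236 235 243 247 249 242 238 242 242 251 254 254
 254 254 254 254]
276 [253 253 253 253 253 252 232 231 234 238 239 240 238 237 234 247 253 253
 253 253 253 253] 
    [254 254 254 254 254 253 238 235 239 242 218 132 130 147 232 250 254 254
 254 254 254 254]
282 [253 253 253 254 253 253 238 235 235 238 236 237 237 238 236 228 207 203
 226 252 253 253] 
    [254 254 254 254 254 254 242 240 239 242 221 143 139 160 238 232 213 210
 230 253 253 253]
286 [254 254 254 254 254 254 252 235 228 231 233 235 238 237 234 229 226 220
 223 251 253 253] 
    [254 254 254 254 254 254 253 241 234 197 143 136 132 135 162 226 231 226
 228 251 250 247]
```

```bash
python3 -m jog '[[0,0,4,0,0,0],[0,0,8,0,0,0],[0,0,12,0,0,0],[0,0,15,0,0,0],[0,0,16.4,0,0,0],[0,0,16.9,0,0,0],[0,0,16.9,0,0,0],[0,0,16.9,0,0,0]]'| egrep 'pos|force'
python3 -m jog '[[0,0,0.2,0,0,0],[0,0,0.2,0,0,0],[0,0,0.2,0,0,0]]' | egrep 'pos|force'
python3 -m jog '[[0,0,0.1,0,0,0],[0,0,0.1,0,0,0],[0,0,0.1,0,0,0]]'| egrep 'pos|force'
```

```text
ee_pos: [0.5876, 0.059, 0.2966]
force: [-0.0, 0.4, 0.4]
grip_force: 25.0
ee_pos: [0.5872, 0.0591, 0.2934]
force: [-0.6, -0.4, 0.1]
grip_force: 25.0
ee_pos: [0.5872, 0.0591, 0.2919]
force: [0.0, -0.1, -0.6]
grip_force: 25.0
```

```bash
python3 -m jog '[[0,0,0.15,0,0,0],[0,0,0.15,0,0,0],[0,0,0.15,0,0,0],[0,0,0.15,0,0,0]]'| egrep 'pos|force'
```

```text
ee_pos: [0.5874, 0.0591, 0.2911]
force: [-1.2, 0.2, 5.9]
grip_force: 25.0
```

```bash
python3 -m jog '[[0,0,0,0,0,0],[0,0,0,0,0,0],[0,0,0,0,0,0],[0,0,0,0,0,0],[0,0,0,0,0,0],[0,0,-4,0,0,0],[0,0,-8,0,0,0],[0,0,-12,0,0,0]]' 45
python3 -m jog '[[-2.3,33.05,0,0,0,0],[-2.3,33.05,0,0,0,0],[-2.3,33.05,0,0,0,0],[-2.3,33.05,0,0,0,0],[-2.3,33.05,0,0,0,0],[-2.3,33.05,0,0,0,0],[-2.3,33.05,0,0,0,0],[-2.3,33.05,0,0,0,0]]'
python3 -m jog '[[0,0,0,0,0,0.14],[0,0,0,0,0,0.28],[0,0,0,0,0,0.42],[0,0,0,0,0,0.486],[0,0,0,0,0,0.486],[0,0,0,0,0,0.486]]'
python3 chk.py
```

```text
time_s: 54.4
ee_pos: [0.587, 0.0591, 0.4119]
eef_rot: [3.142, 0.0, 0.003]
force: [0.4, -0.5, -0.7]
grip_width: 0.0419
grip_force: 0.0
time_s: 55.2
ee_pos: [0.5643, -0.2751, 0.4099]
eef_rot: [3.141, 0.001, -0.001]
force: [1.3, -0.3, 0.7]
grip_width: 0.0423
grip_force: 0.0
time_s: 55.8
ee_pos: [0.5653, -0.2709, 0.4105]
eef_rot: [-3.142, 0.0, -0.48]
force: [1.4, 0.3, -0.4]
grip_width: 0.0424
grip_force: 0.0
P1 0.803 [25  0]
P2 0.961 [0 0]
P3 0.521 [0 1]
P4 0.999 [0 0]
```

```bash
python3 -m jog '[[0,0,3,0,0,0],[0,0,6.6,0,0,0],[0,0,6.6,0,0,0],[0,0,6.6,0,0,0]]'
python3 -m jog '[[0,0,0,0,0,0],[0,0,0,0,0,0],[0,0,0,0,0,0],[0,0,0,0,0,0],[0,0,0,0,0,0],[0,0,0,0,0,0],[0,0,0,0,0,0]]' 5 30
python3 -m jog '[[0,0,0.05,0,0,-0.12],[0,0,0.1,0,0,-0.24],[0,0,0.14,0,0,-0.36],[0,0,0.2,0,0,-0.48],[0,0,0.24,0,0,-0.6],[0,0,0.28,0,0,-0.72],[0,0,0.32,0,0,-0.8],[0,0,0.32,0,0,-0.8]]' 
python3 -c "
from h import *;o=ctrl.get_obs();print(o['force'],o['moment'],o['eef_rot'][2])"
python3 -m jog '[[0,0,0.02,0,0,-0.05],[0,0,0.02,0,0,-0.05],[0,0,0.02,0,0,-0.05]]' |grep wid
python3 -c "
from h import *;o=ctrl.get_obs();print(o['force'],o['moment'],o['eef_rot'][2])"
```

```text
time_s: 56.25
ee_pos: [0.5653, -0.2714, 0.3453]
eef_rot: [-3.142, 0.0, -0.482]
force: [0.3, -0.1, 1.1]
grip_width: 0.0421
grip_force: 0.0
time_s: 56.95
ee_pos: [0.565, -0.272, 0.3461]
eef_rot: [3.14, -0.003, -0.483]
force: [-2.4, -4.1, 5.3]
grip_width: 0.0243
grip_force: 30.0
time_s: 57.75
ee_pos: [0.5652, -0.271, 0.3429]
eef_rot: [3.141, -0.001, 0.32]
force: [-2.0, 4.9, 6.8]
grip_width: 0.0245
grip_force: 30.0
[-1.97936392  4.87928135  6.8492049 ] [0.88836919 0.5020155  0.00421362] 0.3202062939419943
grip_width: 0.0246
[-2.41321796  5.22153635  7.84120799] [ 1.10567425  0.67322717 -0.05549232] 0.36734482540436764
```

```bash
python3 -m jog '[[0,0,0,0,0,-0.04],[0,0,0,0,0,-0.04],[0,0,0,0,0,-0.04]]' |grep wid
python3 -c "
from h import *;o=ctrl.get_obs();print(o['force'],o['moment'],o['eef_rot'][2])"
python3 -m jog '[[0,0,0,0,0,-0.04],[0,0,0,0,0,-0.04],[0,0,0,0,0,-0.04]]' |grep wid
python3 -c "
from h import *;o=ctrl.get_obs();print(o['force'],o['moment'],o['eef_rot'][2])"
python3 -m jog '[[0,0,0,0,0,-0.04],[0,0,0,0,0,-0.04],[0,0,0,0,0,-0.04]]' |grep wid
python3 -c "
from h import *;o=ctrl.get_obs();print(o['force'],o['moment'],o['eef_rot'][2])"
```

```text
grip_width: 0.0244
[-2.72771567  6.38913326  7.07670822] [ 1.08349966  0.57691296 -0.0950312 ] 0.4072714571642535
grip_width: 0.0246
[-4.05738299  6.92181452  6.37524184] [ 1.23799588  0.65495093 -0.38299647] 0.4469723023604393
grip_width: 0.0244
[2.27115943 7.42304027 4.84284288] [ 1.66015395 -0.21970968 -0.14491492] 0.4874498770849267
```

The moment rose to −0.38 N m and then slipped at the dead stop: home. Release, back off and look.

```bash
python3 -m jog '[[0,0,0,0,0,0],[0,0,0,0,0,0],[0,0,0,0,0,0],[0,0,0,0,0,0],[0,0,-5,0,0,0],[0,0,-10,0,0,0],[0,0,-14,0,0,0],[0,0,-14,0,0,0]]' 45
python3 -m jog '[[-4,-3,0,0,0,0.14],[-4,-3,0,0,0,0.28],[-4,-3,0,0,0,0.42],[-4,-3,0,0,0,0.487],[-4,-3,0,0,0,0.487],[-4,-3,0,0,0,0.487]]'
python3 - <<'E'
from h import *
import pickle
w=cam('wrist');s=cam('side');pickle.dump((w,s),open('f.pkl','wb'))
a=cv2.resize(w['img'][0:300,170:470],(500,500));b=cv2.resize(s['img'][225:345,265:395],None,fx=2.3,fy=2.3,interpolation=cv2.INTER_CUBIC)
im=np.zeros((500,800,3),np.uint8);im[:,:500]=a;im[:b.shape[0],500:500+b.shape[1]]=b[:,:300];cv2.imwrite('pics/f.png',im)
E
```

```text
time_s: 59.75
ee_pos: [0.5646, -0.2712, 0.4875]
eef_rot: [3.133, -0.005, 0.487]
force: [0.6, 0.7, 0.8]
grip_width: 0.0424
grip_force: 0.0
time_s: 60.35
ee_pos: [0.5158, -0.2637, 0.4806]
eef_rot: [-3.141, 0.001, 0.002]
force: [0.8, 0.7, -0.1]
grip_width: 0.0423
grip_force: 0.0
```

View pics/f.png

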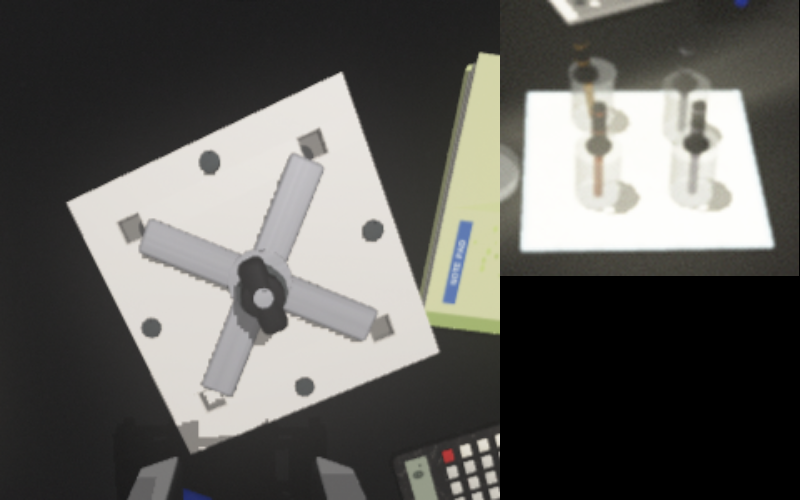

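```bash
python3 - <<'E'
from h import *
import pickle
w,s=pickle.load(open('f.pkl','rb'));w2=pickle.load(open('w2.pkl','rb'))
def ang(c,side):
    g=c['img'].astype(int);C=np.array([.5637,-.2725])
    best=[]
    # rotate-template score: mean grey-blue difference along cross sides at z=.092
    for a in np.radians(np.arange(-45,5,.5)):
        e=0
        for k in range(4):
            d=np.array([np.cos(a+k*np.pi/2),np.sin(a+k*np.pi/2)]);n=np.array([-d[1],d[0]])
            for r in np.linspace(.035,.062,14):
                for q in (-.006,-.003,0,.003,.006):
                    u,v=w2px(c,[*(C+d*r+n*q),.092]).round().astype(int);e+=g[v,u].mean()
        best.append((e,np.degrees(a)))
    best.sort();m=best[:5];return [round(x[1],1) for x in m]
print('start',ang(w2,0),'end',ang(w,0))
E
```

```text
start [np.float64(-19.0), np.float64(-18.5), np.float64(-18.0), np.float64(-19.5), np.float64(-27.5)] end [np.float64(-16.5), np.float64(-17.0), np.float64(-16.0), np.float64(-17.5), np.float64(-26.5)]
```

```bash
python3 -c "
from station import ctrl
print(ctrl.hand_in())"
```

```text
the job is handed in; nothing more can be done
None
```

I've handed the job in at about 60 s: each of the four rods stands foot down in its own upright beaker on the paper, the brass one leaning slightly. The knob, which loosens clockwise from above, was turned back until it hit its stop, and no bottle was touched.

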